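# Line up the quarter-turn fasteners and hold the inspection cover home

### The arm

A 6-joint arm with a two-finger parallel gripper is mounted at the origin on a cart in front of the work surface, level with it; the furniture and walls round the work are solid. World frame = base frame: x ahead of the robot, y to its left, z up, the work surface at z = 0. Lengths are in m, angles in rad, forces in N, time in s.
With the tool pointing down it reaches from about 0.325 to 0.9 m from the base axis. Payload 3.5 kg.
Tool frame: the origin (TCP) lies on the centre line of the jaws, within the pads' length; the fingertips stand 22 mm ahead of it and the grasp point (between the pads) lies 3 mm ahead of it; z points along the fingers, y is the line along which they close (so a half turn about z gives the same grasp; the last joint's range is limited). The gripper opens to 85 mm and grips with 20 to 120 N. Pads are 22 mm wide; open, the fingers measure 114 mm over their backs; the gripper's body (76 mm by 85 mm) begins 54 mm behind the grasp point. The pads swing forward as they close: fully open they stand 13 mm farther back than shut.
Start: joints at [-1.224, 0.276, -0.026, 1.268, 0, 1.467], TCP at [0.272, -0.563, 0.253] pointing down, gripper open.
Joint ranges: [-3.12, 3.12], [-0.85, 1.88], [-1.08, 1.24], [-1.95, 2.15], [-1.57, 1.53], [-3.14, 3.14]. Speed limits (rad/s): [2.57, 2.57, 3.14, 3.14, 3.14, 3.14].

### API

Orientations are given as a unit quaternion [x, y, z, w].
In Python, from workcell import manip gives the robot as it stands.
- The arm moves only by the shell command python3 -m crank 'ROWS' [FORCE]. ROWS is JSON, a list of rows, each an object with "jaw": the closure, from -1 (fully open) to 1 (shut); "translation": the shift along the world's x, y, z in m, a list of three; "yaw": the turn about the world's z in rad. A call has 1 to 8 rows; each row is the pose to reach, as a shift and turn from the pose commanded when the call began; what a row does not reach only later rows make up. A row lasts 1/12 s, in which the tool goes at most 41.7 mm and 7.16 degrees, less where a joint would pass 70% of its speed; a pose out of reach is approached as far as the arm can. A call with a gripper value outside its range is refused whole. The fingers move at their own pace and stop on an object; FORCE is the grip in N (left out, the last holds). Time passes only in rows, so rows that repeat a pose let the fingers close. It gives the time, the measured TCP pose, the force, the opening and the grip force at its end, in the units of the state.
- manip.get_obs(): the state, without advancing time (a new reading comes with each control period).
- manip.grab_frame(name): name is "scene" or "top"; returns a dict with "pixels" (480x640x3 uint8, red, green, blue), "fx", "fy", "cx", "cy" (pixels), "distortion" ([k1, k2, p1, p2, k3] as OpenCV has them; the pictures are not rectified), "view" (4x4, takes a point from world to camera coordinates). Camera axes: x right, y down, z forward; pixel columns grow to the right and rows downward; lengths in m; the calibration is good to about 2 mm. A picture is of the moment at which its call begins. There is no depth.
- manip.sign_off(): hands the job in; it is judged then, once.
The state is a dict: "clock": time; "joints": joint angles; "joint_velocities": joint speeds; "joint_efforts": joint torques, N m; "tcp_pos": TCP position; "orientation": TCP orientation; "force": force on the tool from outside, world axes, zero at the start; "ft_torque": the same for the moment, N m; "opening": finger opening in m; "grasp_force": force on a finger pad.
Only numpy, scipy, OpenCV 4.12 (cv2) and the standard library are available. Lean on these libraries where they do the work, as an engineer would, in place of code of your own. Each camera call takes 0.05 s, during which the arm holds its last target. There are 200 camera calls.

### The job

Close up the inspection cover of the gear unit for me: turn both wing fasteners until each wing lies in line with the two raised index bars on either side of it, then put the fingertips on the bare sheet between the two wings and press the cover gently but fully home on its frame. Never force it (if it stands off, a fastener is out of line; a light push is enough), let go of both wings and leave the other things on the bench alone. Finish while still pressing the cover home, so that I can lock the two free wings.

Things in the scene. Friction and masses are not known exactly. Their poses are not given: they have to be found in the camera images.
- case: fixed grey gear unit, foot 206 x 276 mm, case 176 x 246 x 77 mm, a shaft stub sticking 53 mm out of its left (+y) side. Origin: centre of its underside, on the bench; x points from the front (sight glass, drain plug) to the hinge side at the back, y to its left, z up
- frame: the unit's aluminium sill round the cover's opening, 186 x 256 mm, top face 80 mm above the bench; fixed. Same origin and axes as the case. Its front bar has a slot under each wing (at x = -55 mm, y = +75 and -75 mm), 26 mm along y, 10 mm along x, which the fastener's cross bar must pass
- cover: grey sheet-metal cover, 178 x 250 mm, hinged at its back edge. Origin on the hinge, at x = 85, z = 83 mm of the case; axes as the case's when shut; the sheet reaches 179 mm to the front (-x), its upper face 6 mm above the origin. Rubber seal and hinge spring hold it up about 0.07 rad (front edge 12 mm) and lift it when let go. With a wing out of line it stops on the frame after 2 to 3 mm
- press_spot (a point): where to press: upper face of the cover midway between the wings, 140 mm in front of the hinge; bare flat sheet for 40 mm to each side and 35 mm to the front. 89 mm above the bench when home, about 10 mm more when up. With the wings lined up about 5 N down here brings the cover just home on the solid frame; 10 to 25 N here holds it well
- wing_left: dark steel fastener wing at the cover's left (+y): upright bar 36 mm long, 9 mm thick, 5 to 27.5 mm above the sheet, on a round boss 26 mm across. Origin on its axis at the sheet's upper face; x along the wing (and its cross bar below), z up. Turns either way with slight friction (0.03 N m), stays where left; lined up when its x lies along the cover's y, either way round, within 0.12 rad
- wing_right: the same at the cover's right (-y) side, 150 mm from the other. Beside each wing, on the cover, stand two raised index bars, 2 mm high, 22 to 34 mm from the wing's axis along the cover's y
- bearing: loose ball bearing, 72 mm across, 16 mm high, right of the unit; leave alone
- bolt_m20: loose bolt, 89 mm long, right of the unit; leave alone
- nut_0: loose nut, 30 mm, near the right front corner of the unit; leave alone
- tape_roll: loose roll of tape, 69 mm across, 19 mm high, left of the unit towards its back; leave alone
- spanner_13: loose spanner, 188 mm long, on the bench nearer the robot; leave alone

How it is judged:
By the outcome, as a careful person would: the job done as asked, in the order asked, and still so for the second after the job is handed in, while the arm keeps its last pose, push and grip.
It also fails if it takes over 64 s, if anything falls off the work surface, if the arm or the gripper's body presses on something with over 40 N, if the wrist force passes 120 N, or if a joint passes its speed limit or range.

## Working session

There is one attempt and no reset: what is moved stays moved. The work goes in short steps, Python scripts to look and compute and a shell command to move; the robot and the scene stay as the last step left them, time stands still between calls to the robot, and variables do not carry over. Pictures are saved under pics/ and viewed, at most 10 in all, crops included, and the job is handed in when it is done.

```bash
mkdir -p pics; cat > h.py <<'E'
import numpy as np,cv2
from workcell import manip
def grab(n):
    f=manip.grab_frame(n)
    K=np.array([[f["fx"],0,f["cx"]],[0,f["fy"],f["cy"]],[0,0,1]]);D=np.array(f["distortion"],float)
    return np.ascontiguousarray(f["pixels"][:,:,::-1]),K,D,np.array(f["view"])
def ray(px,K,D,V,z):
    u=cv2.undistortPoints(np.array(px,float).reshape(-1,1,2),K,D).reshape(-1,2)
    d=np.c_[u,np.ones(len(u))]@V[:3,:3]; c=-V[:3,:3].T@V[:3,3]
    return c+d*((np.array(z)-c[2])/d[:,2])[:,None]
def proj(P,K,D,V):
    return cv2.projectPoints(np.array(P,float).reshape(-1,1,3),cv2.Rodrigues(V[:3,:3])[0],V[:3,3],K,D)[0].reshape(-1,2)
E
python3 - <<'E'
from h import *
for n in("top","scene"):
    im,K,D,V=grab(n);cv2.imwrite(f"pics/{n}0.png",im);print(n,K[0,0],-V[:3,:3].T@V[:3,3],V[2,:3])
print(manip.get_obs())
E
```

```text
top 463.7483998375824 [0.33297342 0.05308518 0.94914262] [ 0.2298574  -0.0120286  -0.97314998]
scene 596.515059786595 [-0.05239473 -0.85377036  0.62227208] [ 0.48420864  0.75131307 -0.44840904]
{'clock': 0.1, 'joints': array([-1.22437994e+00,  2.77106402e-01, -2.77042693e-02,  1.26801230e+00,
       -4.02116823e-05,  1.46740032e+00]), 'joint_velocities': array([ 0.00148597, -0.00225019,  0.00342052, -0.00077579, -0.001428  ,
       -0.0007655 ]), 'joint_efforts': array([-1.02886923e-03, -4.46710396e+01,  2.96127677e+01,  8.51107354e-03,
       -1.02631063e-04,  1.09036978e-05]), 'tcp_pos': array([ 0.27151094, -0.5622278 ,  0.25225935]), 'orientation': array([ 9.74814527e-01,  2.23014824e-01, -1.42783679e-04, -1.00341274e-03]), 'force': array([-0.03716422, -0.1920547 , -0.62696391]), 'ft_torque': array([0.03351226, 0.01347124, 0.00531562]), 'grasp_force': 0.0, 'opening': 0.08536350552417953}
```

View pics/top0.png

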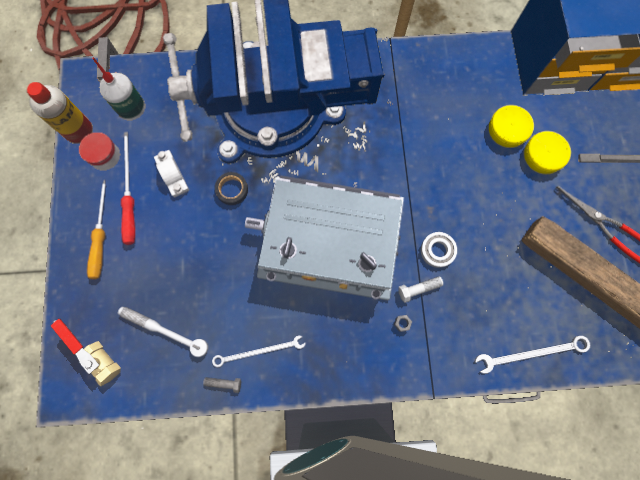

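View pics/scene0.png

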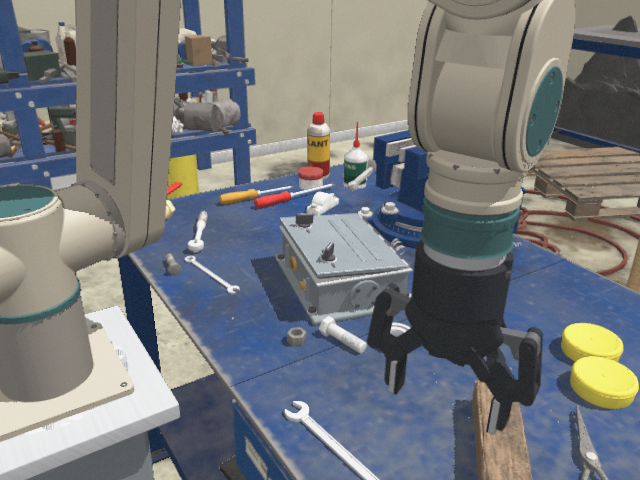

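The top view shows the unit with its wings at about (289,249) left and (368,262) right. The cover corners are near (276,180), (404,197), (388,297) and (258,278). I'll zoom in on it.

```bash
python3 - <<'E'
from h import *
t=cv2.imread("pics/top0.png")[165:305,240:420];s=cv2.imread("pics/scene0.png")[205:305,270:420]
cv2.imwrite("pics/c0.png",cv2.resize(t,None,fx=4.25,fy=4.25,interpolation=cv2.INTER_CUBIC))
cv2.imwrite("pics/c1.png",cv2.resize(s,None,fx=5,fy=5,interpolation=cv2.INTER_CUBIC))
E
```

```text
(no output)
```

View pics/c0.png

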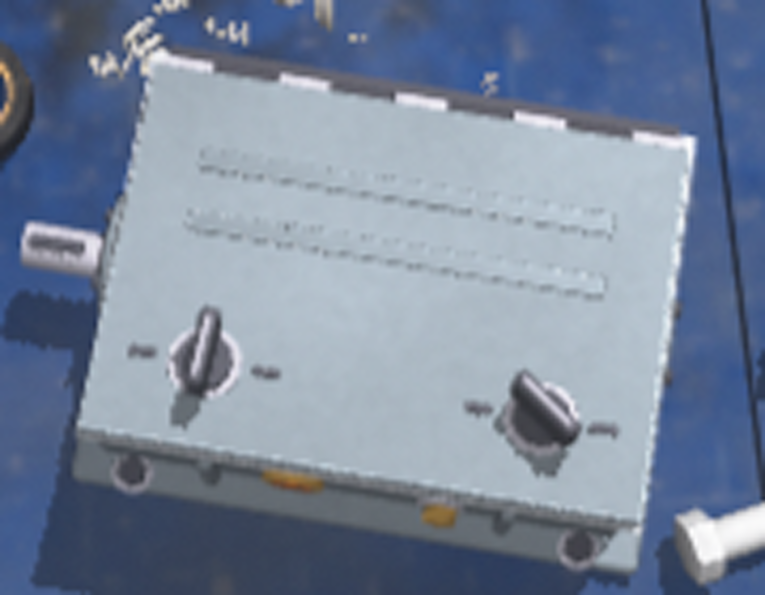

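View pics/c1.png

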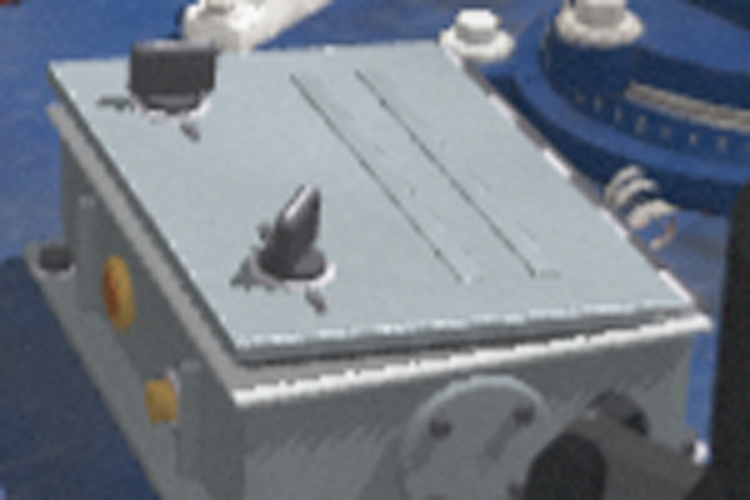

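The zoom shows index bars at crop pixels (143,351), (266,373), (478,408) and (604,430). The left wing's top runs (211,312)–(203,385) and the right's (521,380)–(570,435). The front cover corners are at (80,430) and (640,522). Next I fit the pose.

```bash
cat > fit.py <<'E'
from h import *
from scipy.optimize import least_squares
im,K,D,V=grab("top")
c=lambda a:(np.array(a,float)+.5)/4.25-.5+[240,165]
px=c([(143,351),(266,373),(478,408),(604,430),(80,430),(640,522),(693,140)])
P=np.array([(-140,103,8),(-140,47,8),(-140,-47,8),(-140,-103,8),(-179,125,6),(-179,-125,6),(-1,-125,6)])/1e3
def world(P,p,t):
    P=np.atleast_2d(P);x=P[:,0]*np.cos(t)+P[:,2]*np.sin(t)
    z=-P[:,0]*np.sin(t)+P[:,2]*np.cos(t)+.083;x=x+.085
    C,S=np.cos(p[2]),np.sin(p[2]);return np.c_[p[0]+C*x-S*P[:,1],p[1]+S*x+C*P[:,1],z]
r=least_squares(lambda p:(proj(world(P,p,.07),K,D,V)-px).ravel(),[.45,0,-.15])
print(r.x,r.fun.reshape(-1,2).round(1).tolist())
def out(p,t=.07):
    for s in(1,-1):print("wing",world([-.14,s*.075,.006],p,t).round(4),world([-.14,s*.075,.0335],p,t).round(4))
    print("press",world([-.14,0,.006],p,t).round(4),world([-.14,0,.006],p,0).round(4))
if __name__=="__main__":
    out(r.x)
    w=c([(211,312),(203,385),(521,380),(570,435)])
    W=ray(w,K,D,V,[.083+.0335+.0098]*4)
    print(W.round(4))
    for a,b in((0,1),(2,3)):
        d=W[b]-W[a];print("mid",(W[a]+W[b])/2,"len",np.hypot(*d[:2]),"world ang",np.arctan2(d[1],d[0]),"rel to target",((np.arctan2(d[1],d[0])-r.x[2]-np.pi/2)+np.pi/2)%np.pi-np.pi/2)
E
python3 fit.py; python3 -c "
from scipy.spatial.transform import Rotation as R
print(R.from_quat([0.9748,0.2230,0,-.001]).as_matrix().round(3))"
```

```text
[ 0.55715666  0.01023735 -0.23538503] [[-0.2, 0.1], [0.3, -0.3], [0.2, -0.4], [0.3, -0.7], [-0.9, -0.2], [1.0, 0.2], [-0.8, 1.4]]
wing [[0.5219 0.0958 0.0988]] [[0.5238 0.0954 0.1262]]
wing [[ 0.4869 -0.05    0.0988]] [[ 0.4888 -0.0505  0.1262]]
press [[0.5044 0.0229 0.0988]] [[0.5037 0.0231 0.089 ]]
[[ 0.538   0.0906  0.1263]
 [ 0.5062  0.0958  0.1263]
 [ 0.4989 -0.0396  0.1263]
 [ 0.4737 -0.058   0.1263]]
mid [0.52211182 0.09319653 0.1263    ] len 0.032173530518396116 world ang 2.9788667088924887 rel to target -1.4981372423902326
mid [ 0.48628609 -0.04880332  0.1263    ] len 0.03121794279017438 world ang -2.507592270486907 rel to target -0.701410914590042
[[ 0.901  0.435 -0.   ]
 [ 0.435 -0.901  0.002]
 [ 0.    -0.002 -1.   ]]
```

The fit is consistent: residuals are under 1.5 px and the heights match. I need about +0.70 rad on the right wing and +1.50 on the left. I'll start with the right one.

```bash
python3 -m crank '[{"jaw":0,"translation":[0.027,0.064,0],"yaw":0.05},{"jaw":0,"translation":[0.054,0.128,0],"yaw":0.1},{"jaw":0,"translation":[0.081,0.192,0],"yaw":0.184},{"jaw":0,"translation":[0.108,0.256,0],"yaw":0.184},{"jaw":0,"translation":[0.135,0.32,0],"yaw":0.184},{"jaw":0,"translation":[0.162,0.384,0],"yaw":0.184},{"jaw":0,"translation":[0.216,0.513,0],"yaw":0.184},{"jaw":0,"translation":[0.216,0.513,0],"yaw":0.184}]' 25
python3 -m crank '[{"jaw":0,"translation":[0,0,0],"yaw":0}]'; python3 -c "
from h import *
o=manip.get_obs();print(o['joints'])"
```

```text
clock: 0.82
tcp_pos: [0.4013, -0.2536, 0.2531]
orientation: [0.95, 0.311, 0.0, -0.0]
force: [0.5, -0.5, -0.2]
opening: 0.0425
grasp_force: 0.0
clock: 0.9
tcp_pos: [0.4022, -0.2493, 0.2529]
orientation: [0.949, 0.315, 0.001, -0.002]
force: [-1.0, 0.7, 0.1]
opening: 0.0427
grasp_force: 0.0
[-0.6933757   0.0073456  -0.34060198  1.22556347  0.00310203  1.80680785]
```

```bash
python3 -m crank '[{"jaw":0,"translation":[0.086,0.199,0],"yaw":0},{"jaw":0,"translation":[0.086,0.199,0],"yaw":0},{"jaw":0,"translation":[0.086,0.199,0],"yaw":0},{"jaw":0,"translation":[0.086,0.199,0],"yaw":0},{"jaw":0,"translation":[0.086,0.199,0],"yaw":0},{"jaw":0,"translation":[0.086,0.199,0],"yaw":0},{"jaw":0,"translation":[0.086,0.199,0],"yaw":0},{"jaw":0,"translation":[0.086,0.199,-0.02],"yaw":0}]'
python3 -m crank '[{"jaw":0,"translation":[0,0,0],"yaw":0},{"jaw":0,"translation":[0,0,0],"yaw":0}]'
```

```text
clock: 1.57
tcp_pos: [0.49, -0.0574, 0.2365]
orientation: [0.95, 0.312, 0.003, 0.002]
force: [0.9, -0.2, 0.1]
opening: 0.0427
grasp_force: 0.0
clock: 1.73
tcp_pos: [0.4857, -0.0576, 0.2322]
orientation: [0.95, 0.311, -0.002, -0.001]
force: [0.1, -0.8, -0.5]
opening: 0.0427
grasp_force: 0.0
```

```bash
python3 -m crank '[{"jaw":0,"translation":[0.0023,0.0075,-0.02],"yaw":0},{"jaw":0,"translation":[0.0023,0.0075,-0.04],"yaw":0},{"jaw":0,"translation":[0.0023,0.0075,-0.06],"yaw":0},{"jaw":0,"translation":[0.0023,0.0075,-0.075],"yaw":0},{"jaw":0,"translation":[0.0023,0.0075,-0.085],"yaw":0},{"jaw":0,"translation":[0.0023,0.0075,-0.093],"yaw":0},{"jaw":0,"translation":[0.0023,0.0075,-0.1],"yaw":0},{"jaw":0,"translation":[0.0023,0.0075,-0.1],"yaw":0}]'
python3 -m crank '[{"jaw":0,"translation":[0,0,0],"yaw":0}]'; python3 -c "
from h import *
im,K,D,V=grab('scene');cv2.imwrite('pics/s1.png',cv2.resize(im[190:310,260:440],None,fx=4,fy=4))"
```

```text
clock: 2.4
tcp_pos: [0.489, -0.0495, 0.1325]
orientation: [0.95, 0.311, -0.001, -0.0]
force: [0.1, 0.9, 0.1]
opening: 0.0422
grasp_force: 0.0
clock: 2.48
tcp_pos: [0.4897, -0.0495, 0.1336]
orientation: [0.95, 0.311, 0.0, 0.0]
force: [0.2, -0.0, -0.6]
opening: 0.0428
grasp_force: 0.0
```

View pics/s1.png

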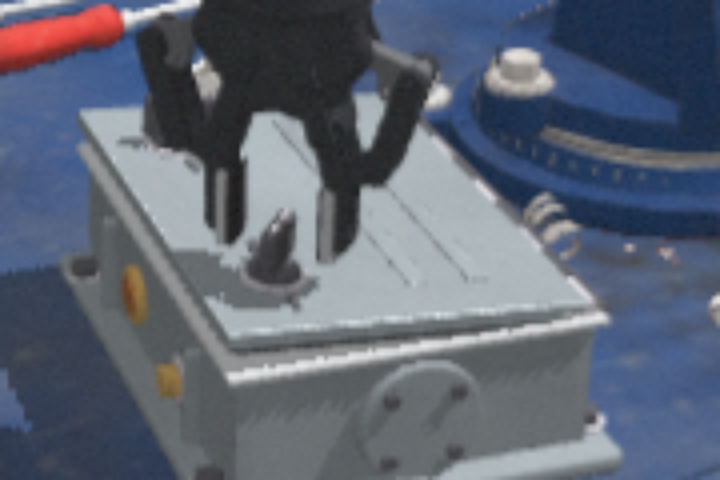

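The fingers, with tips at crop pixels (225,240) and (335,258), straddle the right wing at (275,245). I'll close them.

```bash
python3 -m crank '[{"jaw":1,"translation":[0,0,-0.001],"yaw":0},{"jaw":1,"translation":[0,0,-0.001],"yaw":0},{"jaw":1,"translation":[0,0,-0.001],"yaw":0},{"jaw":1,"translation":[0,0,-0.001],"yaw":0},{"jaw":1,"translation":[0,0,-0.001],"yaw":0},{"jaw":1,"translation":[0,0,-0.001],"yaw":0}]' 25
```

```text
clock: 3.03
tcp_pos: [0.4892, -0.0481, 0.1321]
orientation: [0.95, 0.312, 0.0, -0.001]
force: [-0.2, 5.0, -0.6]
opening: 0.0086
grasp_force: 27.0
```

```bash
python3 -m crank '[{"jaw":1,"translation":[0,0.001,0],"yaw":0.1},{"jaw":1,"translation":[0,0.001,0],"yaw":0.2},{"jaw":1,"translation":[0,0.001,0],"yaw":0.3},{"jaw":1,"translation":[0,0.001,0],"yaw":0.4},{"jaw":1,"translation":[0,0.001,0],"yaw":0.5},{"jaw":1,"translation":[0,0.001,0],"yaw":0.6},{"jaw":1,"translation":[0,0.001,0],"yaw":0.7},{"jaw":1,"translation":[0,0.001,0],"yaw":0.7}]'
python3 -m crank '[{"jaw":1,"translation":[0,0,0],"yaw":0},{"jaw":1,"translation":[0,0,0],"yaw":0}]'
```

```text
clock: 3.7
tcp_pos: [0.4883, -0.0476, 0.1317]
orientation: [0.785, 0.619, -0.001, -0.001]
force: [-1.7, 3.3, -1.3]
opening: 0.0083
grasp_force: 29.1
clock: 3.87
tcp_pos: [0.4883, -0.0476, 0.1317]
orientation: [0.786, 0.618, -0.001, -0.001]
force: [-2.4, 4.0, -0.9]
opening: 0.0086
grasp_force: 29.3
```

```bash
python3 -m crank '[{"jaw":0,"translation":[0,0,0],"yaw":0},{"jaw":0,"translation":[0,0,0],"yaw":0},{"jaw":0,"translation":[0,0,0],"yaw":0},{"jaw":0,"translation":[0,0,0],"yaw":0},{"jaw":0,"translation":[0,0,0.02],"yaw":0},{"jaw":0,"translation":[0,0,0.05],"yaw":0},{"jaw":0,"translation":[0,0,0.08],"yaw":0},{"jaw":0,"translation":[0,0,0.08],"yaw":0.1}]'
python3 -m crank '[{"jaw":0,"translation":[0.005,0.02,0],"yaw":0.12},{"jaw":0,"translation":[0.01,0.04,0],"yaw":0.24},{"jaw":0,"translation":[0.015,0.06,0],"yaw":0.36},{"jaw":0,"translation":[0.02,0.08,0],"yaw":0.48},{"jaw":0,"translation":[0.025,0.1,0],"yaw":0.6},{"jaw":0,"translation":[0.03,0.12,0],"yaw":0.72},{"jaw":0,"translation":[0.035,0.143,0],"yaw":0.84},{"jaw":0,"translation":[0.035,0.143,0],"yaw":0.96}]'
python3 -m crank '[{"jaw":0,"translation":[0,0,0],"yaw":0.12},{"jaw":0,"translation":[0,0,0],"yaw":0.24},{"jaw":0,"translation":[0,0,0],"yaw":0.36},{"jaw":0,"translation":[0,0,0],"yaw":0.48},{"jaw":0,"translation":[0,0,0],"yaw":0.585},{"jaw":0,"translation":[0,0,0],"yaw":0.585},{"jaw":0,"translation":[0,0,0],"yaw":0.585}]'
python3 -c "
from h import *
o=manip.get_obs();q=o['orientation'];print(o['joints'],2*np.arctan2(q[1],q[0]))
im,K,D,V=grab('top');cv2.imwrite('pics/t1.png',cv2.resize(im[165:305,240:420],None,fx=4.25,fy=4.25,interpolation=cv2.INTER_CUBIC))"
```

```text
clock: 4.53
tcp_pos: [0.494, -0.0496, 0.2189]
orientation: [0.754, 0.657, 0.003, 0.005]
force: [0.9, -0.3, 0.5]
opening: 0.0426
grasp_force: 0.0
clock: 5.2
tcp_pos: [0.5261, 0.0975, 0.2129]
orientation: [0.361, 0.932, 0.001, 0.001]
force: [0.3, 0.0, 0.1]
opening: 0.0427
grasp_force: 0.0
clock: 5.78
tcp_pos: [0.525, 0.0946, 0.2126]
orientation: [0.083, 0.997, -0.0, 0.001]
force: [0.0, 0.5, 0.1]
opening: 0.0425
grasp_force: 0.0
[ 5.73748648e-02  1.40130877e-01 -2.84019180e-01  1.14563806e+00
 -5.19143568e-04  2.23262523e-01] 2.975704733754356
```

View pics/t1.png

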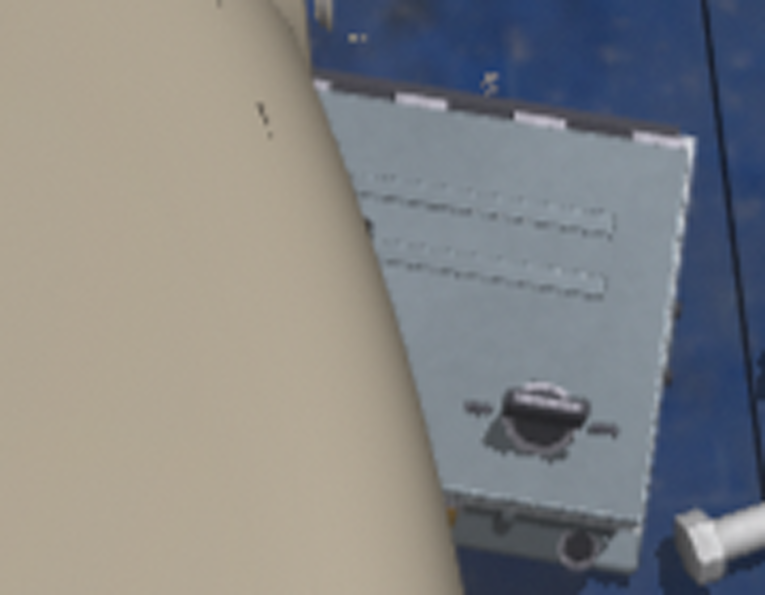

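The right wing, spanning about (507,398)–(588,408), now lies along its index bars at (478,408) and (604,430). I'll go down on the left wing.

```bash
python3 -m crank '[{"jaw":0,"translation":[-0.0015,0.001,-0.02],"yaw":0},{"jaw":0,"translation":[-0.0015,0.001,-0.04],"yaw":0},{"jaw":0,"translation":[-0.0015,0.001,-0.055],"yaw":0},{"jaw":0,"translation":[-0.0015,0.001,-0.065],"yaw":0},{"jaw":0,"translation":[-0.0015,0.001,-0.074],"yaw":0},{"jaw":0,"translation":[-0.0015,0.001,-0.08],"yaw":0},{"jaw":0,"translation":[-0.0015,0.001,-0.08],"yaw":0},{"jaw":0,"translation":[-0.0015,0.001,-0.08],"yaw":0}]'
python3 -m crank '[{"jaw":1,"translation":[0,0,0],"yaw":0},{"jaw":1,"translation":[0,0,0],"yaw":0},{"jaw":1,"translation":[0,0,0],"yaw":0},{"jaw":1,"translation":[0,0,0],"yaw":0},{"jaw":1,"translation":[0,0,0],"yaw":0},{"jaw":1,"translation":[0,0,0],"yaw":0},{"jaw":1,"translation":[0,0,0],"yaw":0}]' 25
```

```text
clock: 6.5
tcp_pos: [0.5233, 0.0958, 0.1325]
orientation: [0.082, 0.997, 0.0, 0.0]
force: [-0.3, 0.4, -0.2]
opening: 0.043
grasp_force: 0.0
clock: 7.08
tcp_pos: [0.5233, 0.0969, 0.1328]
orientation: [0.081, 0.997, 0.001, 0.0]
force: [-1.0, 5.9, 0.2]
opening: 0.0085
grasp_force: 28.9
```

```bash
python3 -m crank '[{"jaw":1,"translation":[0,0.001,0],"yaw":0.1},{"jaw":1,"translation":[0,0.001,0],"yaw":0.2},{"jaw":1,"translation":[0,0.001,0],"yaw":0.3},{"jaw":1,"translation":[0,0.001,0],"yaw":0.4},{"jaw":1,"translation":[0,0.001,0],"yaw":0.5},{"jaw":1,"translation":[0,0.001,0],"yaw":0.6},{"jaw":1,"translation":[0,0.001,0],"yaw":0.7},{"jaw":1,"translation":[0,0.001,0],"yaw":0.8}]'
python3 -m crank '[{"jaw":1,"translation":[0,0,0],"yaw":0.1},{"jaw":1,"translation":[0,0,0],"yaw":0.2},{"jaw":1,"translation":[0,0,0],"yaw":0.3},{"jaw":1,"translation":[0,0,0],"yaw":0.4},{"jaw":1,"translation":[0,0,0],"yaw":0.5},{"jaw":1,"translation":[0,0,0],"yaw":0.6},{"jaw":1,"translation":[0,0,0],"yaw":0.7},{"jaw":1,"translation":[0,0,0],"yaw":0.7}]'
python3 -m crank '[{"jaw":1,"translation":[0,0,0],"yaw":0},{"jaw":1,"translation":[0,0,0],"yaw":0}]'
```

```text
clock: 7.75
tcp_pos: [0.5233, 0.0969, 0.1324]
orientation: [-0.315, 0.949, 0.0, 0.0]
force: [-0.1, 1.7, -0.9]
opening: 0.0082
grasp_force: 33.0
clock: 8.42
tcp_pos: [0.5232, 0.0966, 0.132]
orientation: [-0.62, 0.784, -0.0, 0.0]
force: [1.5, 0.7, -2.3]
opening: 0.0082
grasp_force: 35.1
clock: 8.58
tcp_pos: [0.5233, 0.0966, 0.1322]
orientation: [-0.619, 0.785, -0.0, 0.0]
force: [1.7, 0.1, -3.4]
opening: 0.008
grasp_force: 35.2
```

```bash
python3 -m crank '[{"jaw":0,"translation":[0,0,0],"yaw":0},{"jaw":0,"translation":[0,0,0],"yaw":0},{"jaw":0,"translation":[0,0,0],"yaw":0},{"jaw":0,"translation":[0,0,0],"yaw":0},{"jaw":0,"translation":[0,0,0.02],"yaw":0},{"jaw":0,"translation":[0,0,0.05],"yaw":0},{"jaw":0,"translation":[0,0,0.08],"yaw":0},{"jaw":0,"translation":[0,0,0.1],"yaw":0}]'
python3 -m crank '[{"jaw":1,"translation":[-0.02,-0.04,0],"yaw":0},{"jaw":1,"translation":[-0.04,-0.08,0],"yaw":0},{"jaw":1,"translation":[-0.06,-0.12,0],"yaw":0},{"jaw":1,"translation":[-0.08,-0.16,0],"yaw":0},{"jaw":1,"translation":[-0.1,-0.2,0],"yaw":0},{"jaw":1,"translation":[-0.1,-0.24,0],"yaw":0},{"jaw":1,"translation":[-0.1,-0.28,0],"yaw":0},{"jaw":1,"translation":[-0.1,-0.32,0],"yaw":0}]'
python3 -m crank '[{"jaw":1,"translation":[0,-0.04,0],"yaw":0},{"jaw":1,"translation":[0,-0.08,0],"yaw":0},{"jaw":1,"translation":[0,-0.1,0],"yaw":0},{"jaw":1,"translation":[0,-0.1,0],"yaw":0}]'
python3 -c "
from h import *
im,K,D,V=grab('top');cv2.imwrite('pics/t2.png',cv2.resize(im[165:305,240:420],None,fx=4.25,fy=4.25,interpolation=cv2.INTER_CUBIC))"
```

```text
clock: 9.25
tcp_pos: [0.5238, 0.0968, 0.2351]
orientation: [-0.62, 0.785, -0.001, 0.001]
force: [1.0, 0.6, 0.3]
opening: 0.0428
grasp_force: 0.0
clock: 9.92
tcp_pos: [0.4218, -0.2158, 0.2327]
orientation: [-0.62, 0.785, -0.0, -0.0]
force: [1.2, 0.5, 0.9]
opening: -0.0001
grasp_force: 0.0
clock: 10.25
tcp_pos: [0.4232, -0.3189, 0.2326]
orientation: [-0.618, 0.786, -0.001, -0.001]
force: [0.3, 0.0, -0.5]
opening: -0.0
grasp_force: 0.0
```

View pics/t2.png

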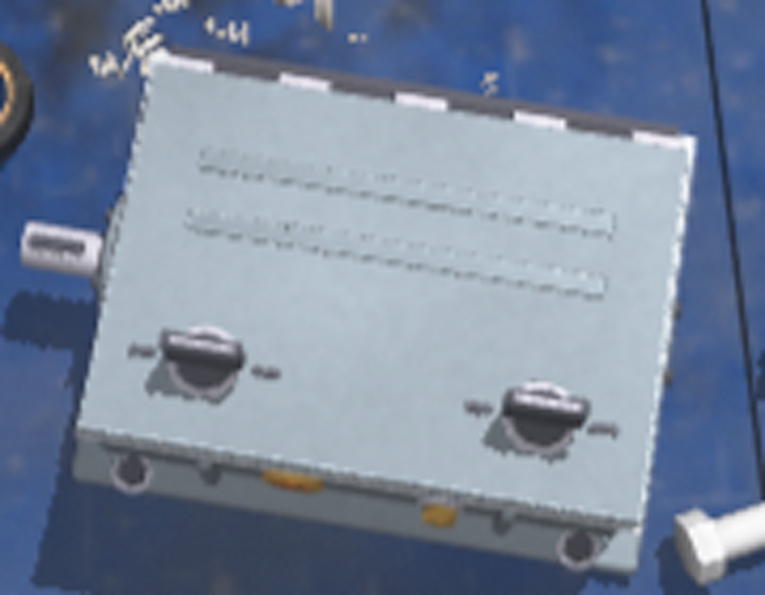

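Both wings now run along their index bars, with ridges at about (163,340)–(243,352) and (505,398)–(588,410). That is within about 0.03 rad of the bar slope. I'll move over the press spot with the fingers shut.

```bash
python3 -m crank '[{"jaw":1,"translation":[0,0.04,0],"yaw":0},{"jaw":1,"translation":[0,0.08,0],"yaw":0},{"jaw":1,"translation":[0.01,0.12,0],"yaw":0},{"jaw":1,"translation":[0.025,0.155,0],"yaw":0},{"jaw":1,"translation":[0.04,0.19,0],"yaw":0},{"jaw":1,"translation":[0.05,0.22,0],"yaw":0},{"jaw":1,"translation":[0.06,0.25,0],"yaw":0},{"jaw":1,"translation":[0.07,0.28,0],"yaw":0}]'
python3 -m crank '[{"jaw":1,"translation":[0.01,0.03,0],"yaw":0},{"jaw":1,"translation":[0.011,0.062,0],"yaw":0},{"jaw":1,"translation":[0.011,0.062,-0.03],"yaw":0},{"jaw":1,"translation":[0.011,0.062,-0.06],"yaw":0},{"jaw":1,"translation":[0.011,0.062,-0.08],"yaw":0},{"jaw":1,"translation":[0.011,0.062,-0.095],"yaw":0},{"jaw":1,"translation":[0.011,0.062,-0.1],"yaw":0},{"jaw":1,"translation":[0.011,0.062,-0.1],"yaw":0}]'
python3 -m crank '[{"jaw":1,"translation":[0,0,0],"yaw":0},{"jaw":1,"translation":[0,0,0],"yaw":0}]'
```

```text
clock: 10.97
tcp_pos: [0.4923, -0.0312, 0.2325]
orientation: [-0.621, 0.784, 0.0, -0.0]
force: [-0.1, -0.7, 0.0]
opening: -0.0001
grasp_force: 0.0
clock: 11.63
tcp_pos: [0.5019, 0.0288, 0.1309]
orientation: [-0.62, 0.784, 0.001, -0.001]
force: [-0.6, 1.6, 0.8]
opening: 0.0002
grasp_force: 0.0
clock: 11.8
tcp_pos: [0.5049, 0.028, 0.1337]
orientation: [-0.62, 0.785, -0.001, 0.001]
force: [0.1, 0.7, -0.7]
opening: 0.0003
grasp_force: 0.0
```

Now lower slowly while watching the force (contact is expected at TCP z ≈ 0.121, home ≈ 0.111).

```bash
python3 -m crank '[{"jaw":1,"translation":[-0.001,-0.005,-0.002],"yaw":0},{"jaw":1,"translation":[-0.001,-0.005,-0.005],"yaw":0},{"jaw":1,"translation":[-0.001,-0.005,-0.008],"yaw":0},{"jaw":1,"translation":[-0.001,-0.005,-0.011],"yaw":0},{"jaw":1,"translation":[-0.001,-0.005,-0.013],"yaw":0},{"jaw":1,"translation":[-0.001,-0.005,-0.015],"yaw":0},{"jaw":1,"translation":[-0.001,-0.005,-0.016],"yaw":0},{"jaw":1,"translation":[-0.001,-0.005,-0.016],"yaw":0}]'
python3 -m crank '[{"jaw":1,"translation":[0,0,-0.001],"yaw":0},{"jaw":1,"translation":[0,0,-0.002],"yaw":0},{"jaw":1,"translation":[0,0,-0.003],"yaw":0},{"jaw":1,"translation":[0,0,-0.003],"yaw":0},{"jaw":1,"translation":[0,0,-0.003],"yaw":0}]'
```

```text
clock: 12.47
tcp_pos: [0.5028, 0.0227, 0.1161]
orientation: [-0.62, 0.785, 0.0, -0.0]
force: [-1.0, -0.8, 2.9]
opening: 0.0002
grasp_force: 1.1
clock: 12.88
tcp_pos: [0.5027, 0.0228, 0.1133]
orientation: [-0.62, 0.785, 0.0, -0.0]
force: [-2.5, -1.4, 3.5]
opening: 0.0001
grasp_force: 1.8
```

```bash
python3 -m crank '[{"jaw":1,"translation":[0,0,-0.001],"yaw":0},{"jaw":1,"translation":[0,0,-0.002],"yaw":0},{"jaw":1,"translation":[0,0,-0.002],"yaw":0},{"jaw":1,"translation":[0,0,-0.002],"yaw":0}]'
python3 -m crank '[{"jaw":1,"translation":[0,0,-0.0005],"yaw":0},{"jaw":1,"translation":[0,0,-0.001],"yaw":0},{"jaw":1,"translation":[0,0,-0.001],"yaw":0},{"jaw":1,"translation":[0,0,-0.001],"yaw":0}]'
```

```text
clock: 13.22
tcp_pos: [0.5028, 0.0228, 0.1112]
orientation: [-0.62, 0.785, 0.0, -0.0]
force: [-3.7, -0.8, 4.4]
opening: -0.0001
grasp_force: 2.3
clock: 13.55
tcp_pos: [0.5028, 0.0229, 0.111]
orientation: [-0.62, 0.785, 0.0, -0.0]
force: [-5.6, -1.1, 10.6]
opening: -0.0
grasp_force: 4.8
```

```bash
python3 -m crank '[{"jaw":1,"translation":[-0.0005,0,-0.0005],"yaw":0},{"jaw":1,"translation":[-0.0005,0,-0.001],"yaw":0},{"jaw":1,"translation":[-0.0005,0,-0.001],"yaw":0},{"jaw":1,"translation":[-0.0005,0,-0.001],"yaw":0}]'
python3 -m crank '[{"jaw":1,"translation":[0,0,0],"yaw":0},{"jaw":1,"translation":[0,0,0],"yaw":0},{"jaw":1,"translation":[0,0,0],"yaw":0},{"jaw":1,"translation":[0,0,0],"yaw":0},{"jaw":1,"translation":[0,0,0],"yaw":0},{"jaw":1,"translation":[0,0,0],"yaw":0},{"jaw":1,"translation":[0,0,0],"yaw":0},{"jaw":1,"translation":[0,0,0],"yaw":0}]'
python3 -c "
from h import *
im,K,D,V=grab('scene');cv2.imwrite('pics/s2.png',cv2.resize(im[190:310,260:440],None,fx=4,fy=4))"
```

```text
clock: 13.88
tcp_pos: [0.5028, 0.0228, 0.111]
orientation: [-0.62, 0.785, -0.0, 0.0]
force: [-6.7, -0.0, 16.1]
opening: -0.0001
grasp_force: 7.4
clock: 14.55
tcp_pos: [0.5028, 0.0229, 0.111]
orientation: [-0.62, 0.785, -0.0, 0.0]
force: [-6.3, -0.6, 14.4]
opening: 0.0003
grasp_force: 7.4
```

View pics/s2.png

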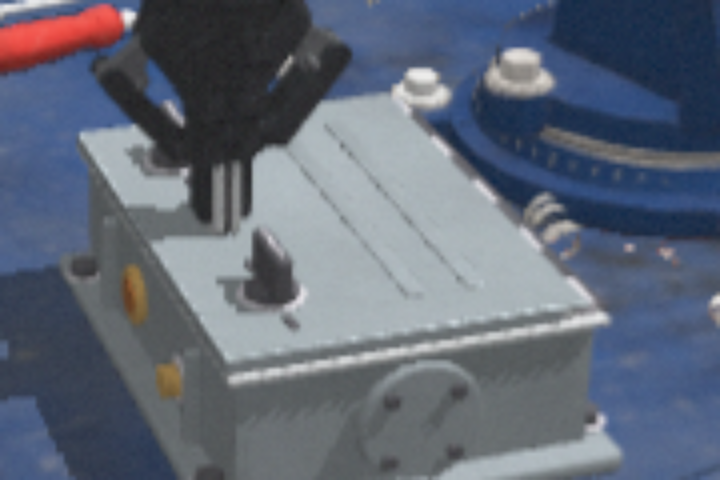

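The fingertips at (225,225) press the bare sheet. The cover's front edge at (225,360) is flush on the frame, and both wings are free. The reading is a steady 14 N at TCP z = 0.111, which is home, so I'm handing in.

```bash
python3 -c "
from workcell import manip
print(manip.sign_off())"
```

```text
the job is handed in; nothing more can be done
None
```

I turned both wings into line with their index bars and let go of them; the cover is fully home and still held down at about 14 N between the wings, and the job is handed in at about 15 s on the clock.

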